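# Let an indexing stand back by one notch

## Robot

A 7-joint arm with a two-finger parallel gripper is mounted at the origin on the work surface. World frame = base frame: x ahead of the robot, y to its left, z up, the work surface at z = 0. Lengths are in m, angles in rad, forces in N, time in s.
With the tool pointing down it reaches from about 0.4 to 0.85 m from the base axis. Payload 10.4 kg.
Tool frame: the origin (TCP) lies at the very end of the fingers, on their centre line; the grasp point (between the pads) lies 19 mm behind it (manip.tcp_to_grasp is the z of the grasp point in the tool frame, in m); z points along the fingers, x is the direction in which the jaws open and shut, and the axes are right-handed (so a half turn about z gives the same grasp; the last joint's range is limited). The gripper opens to 85 mm and grips with 20 to 120 N. Pads are 22 mm wide; open, the fingers measure 114 mm over their backs; the gripper's body (76 mm by 85 mm) begins 54 mm behind the grasp point. The pads swing forward as they close: fully open they stand 13 mm farther back than shut.
Start: joints at [1.104, 0.332, -0.065, 1.46, 0.022, 1.35, -0.088], TCP at [0.268, -0.564, 0.231] pointing down, gripper open.
Joint ranges: [-2.6, 2.6], [-0.5, 2.12], [-1.47, 1.34], [0.16, 2.42], [-1.27, 4.41], [0.06, 2.06], [-2.6, 2.6]. Speed limits (rad/s): [2.22, 2.22, 2.79, 2.79, 3.14, 3.14, 3.14].

## Interface

Orientations are given as a unit quaternion [x, y, z, w].
In Python, from workcell import manip gives the robot as it stands.
- The arm moves only by the tool servo_tool, never from a script. Its argument "moves" is a list of rows, each an object with "travel": the shift along the tool's x, y, z in mm, a list of three; "dr": the turn, a rotation vector about the tool's x, y, z in degrees, a list of three. A call has 1 to 12 rows; each row shifts and turns the commanded pose from where the row before left it, along the tool's axes as they then stand; what a row does not reach is not made up. A row lasts 1/8 s, in which the tool goes at most 62.5 mm and 10.7 degrees, less where a joint would pass 70% of its speed; a pose out of reach is approached as far as the arm can. A call is refused whole if a number of a shift passes 62.5 or a number of a turn 10.7, either way. A call with a gripper value outside its range is refused whole. "claw" is the closure, from 0 (fully open) to 1 (shut), set as the call begins (left out, the last holds). The fingers move at their own pace and stop on an object; "squeeze" is the grip in N (left out, the last holds). Time passes only in rows, so rows that do not move let the fingers close. It gives the time, the measured TCP pose, the force and the opening at its end, in the units of the state.
- manip.get_obs(): the state, without advancing time (a new reading comes with each control period).
- manip.camera(name): name is "side" or "top" or "wrist"; returns the picture (480x640x3 uint8, blue, green, red); there is no depth.
- manip.calibration(name): a dict with "intrinsics" (3x3 intrinsics, pixels), "view" (4x4, takes a point from world to camera coordinates). Camera axes: x right, y down, z forward; pixel columns grow to the right and rows downward; lengths in m; the calibration is good to about 2 mm. The wrist camera is an equidistant fisheye: a pixel r from the principal point sees the ray r / f radians off the axis. A picture is of the moment at which its call begins: read the wrist's pose just before it. calibration takes no time and is no camera call; for the wrist camera it gives the pose at the moment of the call.
- manip.hand_in(): hands the job in, once; it reports no verdict.
The state is a dict: "clock": time; "joint_pos": joint angles; "joint_velocities": joint speeds; "tau": joint torques, N m; "position": TCP position; "ee_rot": TCP orientation; "ft_force": force on the tool from outside, world axes, zero at the start; "torque": the same for the moment, N m; "grip_width": opening from 0.0 (shut) to 1.0 (fully open).
Only numpy, scipy, OpenCV 4.12 (cv2) and the standard library are available. Lean on these libraries where they do the work, as an engineer would, in place of code of your own. Each camera call takes 0.05 s, during which the arm holds its last target. There are 200 camera calls.

## Task

The indexing stand has been turned one notch too far. With the fingertips only, tip the pawl up out of the ratchet wheel by its upright thumb lever, push the wheel backward (clockwise seen from above) by exactly one notch by one of its posts, then tip the pawl down again until it sits fully in the notch. Push gently, do not grip or lift anything, leave the ring lying on the wheel and do not disturb the other things standing around.

Things in the scene. Friction and masses are not known exactly. Their poses are not given: they have to be found in the camera images.
- stand: Hand-turned indexing stand fixed on the bench, plain steel on a green-painted base plate 260 (x) by 320 (y) by 12 mm, which spans x -130..130 and y -190..130 mm in this frame. Origin on the wheel's upright axis at bench height, z up. The wheel turns about this axis; the pawl sits outside its rim at y = -140 mm.
- wheel_top (a point): Centre of the ratchet wheel's top face, 45 mm above the bench. Steel, 10 saw teeth, 220 mm across the tips, 168 mm at the roots, 14 mm thick (31 to 45 mm above the bench). A spindle 24 mm thick rises from its centre to 81 mm above the bench.
- wheel (a joint): Turn of the wheel in rad about the upright axis, growing counter-clockwise from above (forward); starts within 0.06 of 0. Backward is clockwise, the way the seated pawl blocks. One notch is 0.628 rad (36 deg), so one notch back reads about -0.63; the pawl can seat there from about -0.75 to -0.51. The bearing is stiff (about 3.5 N at a post); the wheel stays where it is left.
- pawl (a joint): Angle of the pawl in rad: 0 = fully seated in a notch (a stop), growing as its nose rises and its lever tips outward, away from the wheel; stop at 0.95. From 0.40 up the nose is clear of the teeth. The hinge is level, along the stand's x, at (0, -140, 38) mm in the stand's frame. It is stiff (2 to 3 N at the pad): the pawl stays where it is left, up or down.
- pawl_pad (a point): Centre of the thumb pad on the pawl's upright lever, 56 mm from the hinge: a plate 36 mm wide (stand's x), 8 mm thick, 26 mm tall, its top 69 mm from the hinge (107 mm above the bench when seated). Below it the lever is 14 mm wide, 7 mm thick. Pushing the pad outward (stand's -y) raises the nose, inward (+y) lowers it.
- pawl_nose (a point): Tip of the pawl's nose, a bar 12 mm wide and 14 mm tall that reaches 40 mm from the hinge towards the wheel's axis.
- post_a (a point): Middle (65 mm above the bench) of one of three upright finger posts on the wheel, 16 mm across, 40 mm tall (45 to 85 mm above the bench), 76 mm from the wheel's axis; this one stands at -150 degrees from the stand's x axis (counter-clockwise) when the wheel reads 0. It turns with the wheel.
- post_b (a point): Middle (65 mm above the bench) of one of three upright finger posts on the wheel, 16 mm across, 40 mm tall (45 to 85 mm above the bench), 76 mm from the wheel's axis; this one stands at -30 degrees from the stand's x axis (counter-clockwise) when the wheel reads 0. It turns with the wheel.
- post_c (a point): Middle (65 mm above the bench) of one of three upright finger posts on the wheel, 16 mm across, 40 mm tall (45 to 85 mm above the bench), 76 mm from the wheel's axis; this one stands at 90 degrees from the stand's x axis (counter-clockwise) when the wheel reads 0. It turns with the wheel.
- carrier: Loose dark steel bearing carrier, a ring 84 mm outside, 30 mm bore, 28 mm tall, lying on the wheel over the spindle (45 to 73 mm above the bench); origin under its centre. It may turn with the wheel but stays down on it.
- socket_center (a point): steel socket, a plain upright cylinder 26 mm across and 38 mm tall, standing on the base plate beside the pawl; point at its centre
- nut: round steel collar nut 32 mm across, 14 mm tall, lying on the base plate on the other side of the pawl; origin under its centre
- oiler: clear plastic oil bottle 52 mm across, 130 mm tall, standing on the bench beside the stand; origin under its centre
- driver: screwdriver lying on the bench just outside the base plate's edge opposite to the pawl
- spanner: steel spanner lying on the bench along the base plate's +x edge
- grease: steel grease tin 72 mm across, 60 mm tall, on the bench outside the base plate's edge on the pawl side, about 105 mm from the pawl towards +x; origin under its centre
- mug: white mug 76 mm across, 90 mm tall, on the bench on the side opposite to the pawl; origin under its centre
Mind the look-alikes: they are no part of the job. Of the things like the carrier, leave any that is purple; of the rest the smaller one is meant.

How it is judged:
By the outcome, as a careful person would: the job done as asked, in the order asked, and still so for the second after the job is handed in, with the robot touching nothing.
It also fails if it takes over 67 s, if anything falls off the work surface, if the arm or the gripper's body presses on something with over 40 N, if the wrist force passes 120 N, or if a joint passes its speed limit or range.

## Working session

There is one attempt and no reset: what is moved stays moved. The work goes in short steps, Python scripts to look and compute and a tool call to move; the robot and the scene stay as the last step left them, time stands still between calls to the robot, and variables do not carry over. Pictures are saved under pics/ and viewed, on a budget of 10 in all, crops included, one or two more only if the job needs it, and the job is handed in when it is done.

Besides the shell and the picture viewer there is one more tool, called after "Request:" as name(argument=value, ...), one argument or row to a line, values as JSON. servo_tool: Moves the arm, as the interface text tells. Its arguments: {"type":"object","properties":{"moves":{"type":"array","items":{"type":"object","properties":{"travel":{"type":"array","items":{"type":"number"}},"dr":{"type":"array","items":{"type":"number"}}}}},"claw":{"type":"number"},"squeeze":{"type":"number"}},"required":["moves"]}

```bash
ls; mkdir -p pics; python3 - <<'E'
from workcell import manip
import cv2,numpy as np
o=manip.get_obs();print(o)
for n in("side","top"):
    cv2.imwrite(f"pics/{n}0.png",manip.camera(n));c=manip.calibration(n);print(n,np.round(c["intrinsics"],1).tolist(),np.round(c["view"],4).tolist())
E
```

```text
pics
{'clock': 0.0, 'joint_pos': array([ 1.10438933,  0.33288686, -0.0647094 ,  1.46096871,  0.02161093,
        1.34990086, -0.08852186]), 'joint_velocities': array([ 0.00153305, -0.00028956,  0.00033454, -0.00054312,  0.00030941,
       -0.00026113, -0.00261544]), 'tau': array([ 6.45442396e-04, -6.25452590e+01,  4.96397016e-02, -3.91600871e+01,
        1.62680517e-02,  9.97643539e-03,  7.80812343e-06]), 'position': array([ 0.2681921 , -0.56410284,  0.23049352]), 'ee_rot': array([ 8.45396332e-01, -5.34139029e-01, -6.40019303e-04, -3.59094792e-04]), 'ft_force': array([0.39144252, 0.10141776, 0.55766446]), 'torque': array([-0.02974021, -0.0252016 , -0.08736377]), 'grip_width': 0.9990757008654277}
side [[540.1, 0.0, 316.7], [0.0, 540.1, 237.0], [0.0, 0.0, 1.0]] [[-0.8362, -0.5483, -0.009, 0.5303], [-0.3921, 0.6094, -0.6892, 0.2306], [0.3834, -0.5728, -0.7246, 0.8344], [0.0, 0.0, 0.0, 1.0]]
top [[589.9, 0.0, 333.9], [0.0, 589.9, 226.2], [0.0, 0.0, 1.0]] [[0.0051, -1.0, -0.004, 0.0938], [-0.9755, -0.0041, -0.2201, 0.5857], [0.2201, 0.005, -0.9755, 1.1731], [0.0, 0.0, 0.0, 1.0]]
```

View pics/side0.png

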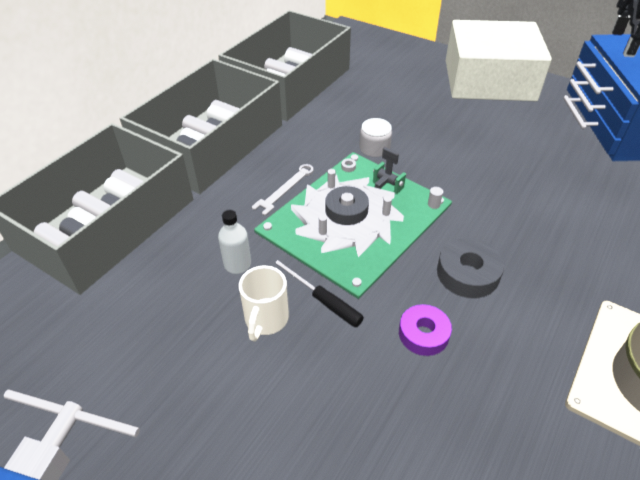

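View pics/top0.png

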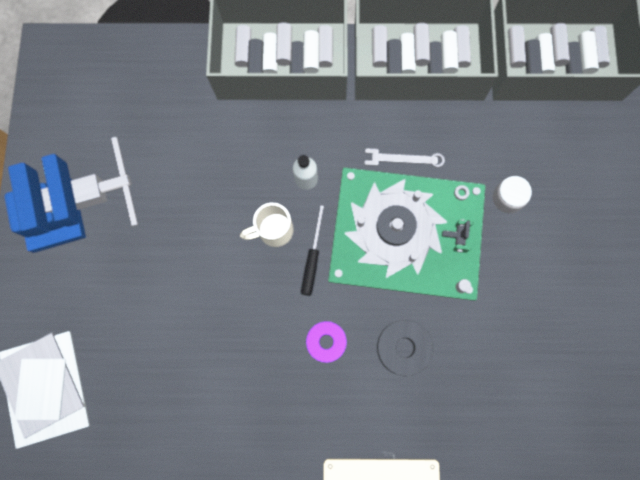

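The carrier candidates are the dark ring on the wheel (top 397,224), the purple ring (326,342) and a larger dark ring (404,348). The meant one is on the wheel: it isn't purple and it's the smaller dark one. The stand's -y (pawl side) points to world -y, with the spanner on +x. I'll check this in an enlarged crop.

```bash
cat > h.py <<'E'
import numpy as np,cv2
from workcell import manip
cal={n:manip.calibration(n) for n in("side","top")}
def ray(n,uv,c=None):
    c=c or cal[n];K=np.array(c["intrinsics"]);V=np.array(c["view"]);R=V[:3,:3]
    if n=="wrist":
        d=np.array([uv[0]-K[0,2],uv[1]-K[1,2]]);r=np.hypot(*d);t=r/K[0,0];d=np.r_[d/max(r,1e-9)*np.sin(t),np.cos(t)]
    else: d=np.linalg.inv(K)@[*uv,1]
    d=R.T@d;return -R.T@V[:3,3],d/np.linalg.norm(d)
def plane(n,uv,z,c=None):
    o,d=ray(n,uv,c);return o+d*(z-o[2])/d[2]
def tri(rs):
    A=[np.eye(3)-np.outer(d,d) for o,d in rs]
    X=np.linalg.solve(sum(A),sum(a@o for a,(o,d) in zip(A,rs)))
    return X,max(np.linalg.norm(a@(X-o)) for a,(o,d) in zip(A,rs))
def proj(n,X,c=None):
    c=c or cal[n];p=np.array(c["view"])@np.r_[X,1];K=np.array(c["intrinsics"])
    if n=="wrist":
        r=np.hypot(p[0],p[1]);t=np.arctan2(r,p[2]);return K[:2,2]+K[0,0]*t*p[:2]/max(r,1e-9)
    p=K@p[:3];return p[:2]/p[2]
E
python3 - <<'E'
from h import *
out=[]
for n,(x,y,w,h) in {"side":(250,130,210,170),"top":(320,150,210,170)}.items():
    im=cv2.imread(f"pics/{n}0.png");hs=cv2.cvtColor(im,cv2.COLOR_BGR2HSV)
    m=cv2.inRange(hs,(60,90,50),(90,255,255))
    cs=max(cv2.findContours(m,0,2)[0],key=cv2.contourArea)
    hull=cv2.convexHull(cs)
    q=cv2.approxPolyDP(hull,8,True)[:,0]
    P=np.array([plane(n,p,.012) for p in q]);print(n,q.tolist(),np.round(P,3).tolist())
    # hull points on plane -> min rect
    H=np.array([plane(n,p[0],.012)[:2] for p in hull],np.float32);print(cv2.minAreaRect(H*1000))
    out.append(cv2.resize(im[y:y+h,x:x+w],None,fx=3.5,fy=3.5,interpolation=2)[:, :])
o=np.vstack(out);o=cv2.resize(o,None,fx=600/o.shape[0],fy=600/o.shape[0]) if 0 else o
cv2.imwrite("pics/crop_side.png",out[0]);cv2.imwrite("pics/crop_top.png",out[1])
E
```

```text
side [[451, 202], [358, 297], [255, 231], [303, 190], [402, 173]] [[0.437, -0.202, 0.012], [0.474, 0.112, 0.012], [0.725, 0.082, 0.012], [0.713, -0.069, 0.012], [0.563, -0.231, 0.012]]
((582.231689453125, -68.12075805664062), (335.60760498046875, 260.4775695800781), 83.05320739746094)
top [[343, 169], [484, 185], [475, 299], [329, 281]] [[0.729, 0.077, 0.012], [0.693, -0.237, 0.012], [0.44, -0.205, 0.012], [0.477, 0.107, 0.012]]
((585.1929321289062, -64.51362609863281), (318.90155029296875, 259.1397399902344), 83.04147338867188)
```

View pics/crop_side.png

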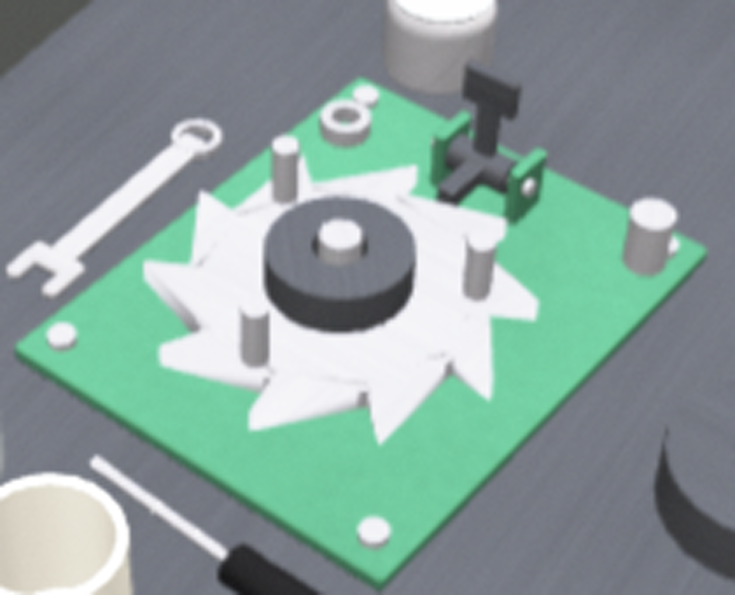

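View pics/crop_top.png

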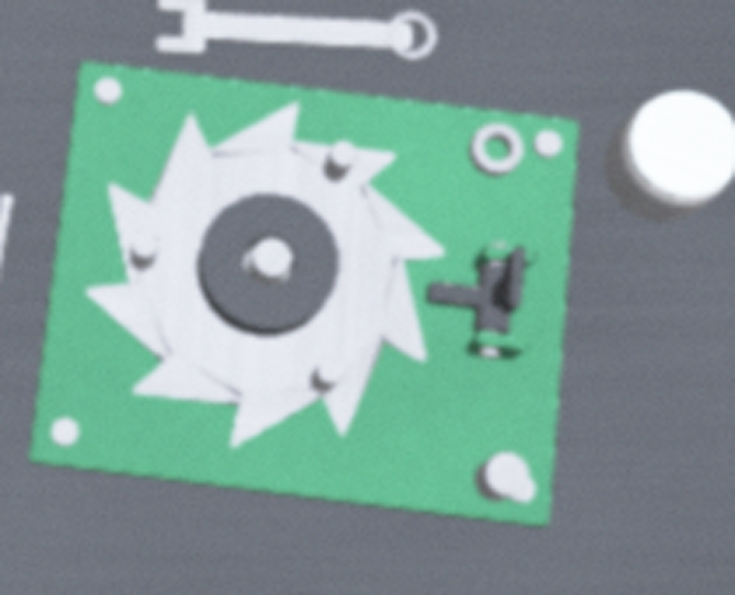

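The crops show a dark ring on the wheel over the spindle (side 340,250; top 268,262), which confirms the carrier. The black pawl with its upright pad is at side crop (491,92) and top crop (517,270). The socket is on its -x side and the nut on its +x side. Next I'll triangulate these points.

```bash
python3 - <<'E'
from h import *
S=lambda u,v:(250+u/3.5,130+v/3.5)
T=lambda u,v:(320+u/3.5,150+v/3.5)
yaw=np.radians(83.05-90);C=np.array([.585,-.0645]);y=np.array([-np.sin(yaw),np.cos(yaw)]);O=C+.03*y
x=np.array([y[1],-y[0]]);print("O",O,yaw)
for n,s,t in [("spindle",(340,232),(272,257)),("pb",(285,146),(342,153)),("pa",(482,242),(326,372)),("pc",(255,312),(145,248)),("pad",(491,92),(517,270)),("socket",(653,216),(507,473)),("nut",(346,117),(497,149)),("nose",(450,188),(432,293))]:
    X,e=tri([ray("side",S(*s)),ray("top",T(*t))]);d=X[:2]-O;l=np.array([d@x,d@y])
    print(n,np.round(X*1000,1),"err",round(e*1e3,1),"stand",np.round(l*1e3,1),"ang",np.round(np.degrees(np.arctan2(l[1],l[0])),1),np.round(np.hypot(*l)*1e3,1))
E
```

```text
O [ 0.58863009 -0.03472044] -0.12130038301360595
spindle [588.1 -36.   80.2] err 0.2 stand [-0.3 -1.3] ang -104.6 1.4
pb [651.1 -79.1  82.4] err 0.9 stand [ 67.4 -36.5] ang -28.4 76.6
pa [518.1 -65.8  84.6] err 0.5 stand [-66.2 -39.4] ang -149.3 77.0
pc [593.9  39.3  78.6] err 0.1 stand [-3.7 74.1] ang 92.8 74.2
pad [ 576.5 -180.2   86.4] err 3.3 stand [   5.5 -145.8] ang -87.8 145.9
socket [ 464.  -177.2   45.9] err 0.9 stand [-106.5 -156.5] ang -124.2 189.3
nut [ 671.4 -184.8   23. ] err 0.5 stand [ 100.3 -138.9] ang -54.2 171.3
nose [ 573.5 -136.6   45.4] err 0.9 stand [  -2.7 -103. ] ang -91.5 103.0
```

The wheel axis comes out at about (0.588, -0.036), yaw -6.9°. Spindle and post heights and the 76 mm radius agree with the text, and the wheel reads about +0.02. I'll close the fingers, turn tool x to the stand's -y, and go above the inner side of the pad.

Request:
servo_tool(
  claw=1,
  squeeze=20,
  moves=[
    {"dr":[0,0,8.1]},
    {"dr":[0,0,8.1]},
    {"dr":[0,0,8.1]},
    {"dr":[0,0,8.0]},
    {"travel":[0,0,0]},
  ],
)

```text
$.moves[0]: bad value
```

```bash
cat >> h.py <<'E'
O=np.array([.5884,-.0355]);YW=np.radians(-6.95)
XS=np.array([np.cos(YW),np.sin(YW)]);YS=np.array([-XS[1],XS[0]])
def stand(X): d=np.asarray(X)[:2]-O;return np.round(1e3*np.r_[d@XS,d@YS,np.asarray(X)[2]],1)
def w(s): return np.r_[O+s[0]*XS+s[1]*YS,s[2]]
def st():
    from scipy.spatial.transform import Rotation as R
    o=manip.get_obs();M=R.from_quat(o["ee_rot"]).as_matrix();f=o["ft_force"]
    print("t",round(o["clock"],2),"stand",stand(o["position"]),"yaw x-axis",np.round(np.degrees(np.arctan2(M[1,0],M[0,0])),2),"z",np.round(M[:,2],3),"Fstand",np.round([f[:2]@XS,f[:2]@YS,f[2]],2),"w",round(o["grip_width"],3))
E
python3 -c "from h import *;st()"
```

```text
t 0.1 stand [-253.9 -563.5  230.6] yaw x-axis -64.57 z [-0.001  0.001 -1.   ] Fstand [-0.47 -0.82  0.95] w 0.999
```

Both keys are needed in each row.

Request:
servo_tool(
  claw=1,
  squeeze=20,
  moves=[
    {"travel":[0,0,0],"dr":[0,0,8.1]},
    {"travel":[0,0,0],"dr":[0,0,8.1]},
    {"travel":[0,0,0],"dr":[0,0,8.1]},
    {"travel":[0,0,0],"dr":[0,0,8.0]},
    {"travel":[0,0,0],"dr":[0,0,0]},
  ],
)

```text
clock: 0.72
position: [0.2683, -0.5643, 0.2309]
ee_rot: [-0.664, 0.748, 0.0, 0.0]
ft_force: [0.0, -0.5, 0.0]
grip_width: 0.005
```

Request:
servo_tool(
  moves=[
    {"travel":[-45,-25,0],"dr":[0,0,0]},
    {"travel":[-45,-25,0],"dr":[0,0,0]},
    {"travel":[-45,-25,0],"dr":[0,0,0]},
    {"travel":[-45,-25,0],"dr":[0,0,0]},
    {"travel":[-45,-25,0],"dr":[0,0,0]},
    {"travel":[-45,-25,0],"dr":[0,0,0]},
    {"travel":[-45,-25,0],"dr":[0,0,0]},
    {"travel":[-45,-25,0],"dr":[0,0,0]},
    {"travel":[-45,-25,0],"dr":[0,0,0]},
    {"travel":[-43,-29,0],"dr":[0,0,0]},
    {"travel":[0,0,0],"dr":[0,0,0]},
    {"travel":[0,0,0],"dr":[0,0,0]},
  ],
)

```text
clock: 2.22
position: [0.5739, -0.1505, 0.231]
ee_rot: [-0.664, 0.747, 0.0, -0.0]
ft_force: [-0.0, -0.7, 0.3]
grip_width: -0.005
```

```bash
python3 - <<'E'
from h import *
st()
c=manip.calibration("wrist");im=manip.camera("wrist");cv2.imwrite("pics/w1.png",im)
print(np.round(c["intrinsics"],1).tolist())
for n,s in dict(spindle=(0,0,.081),pb=(.0672,-.0364,.085),pa=(-.065,-.0394,.085),pad=(0,-.140,.107),nose=(0,-.1,.045)).items(): print(n,proj("wrist",w(s),c).round())
E
```

```text
t 2.23 stand [  -0.5 -116.   231. ] yaw x-axis -96.75 z [-0.001 -0.    -1.   ] Fstand [ 0.04 -0.74  0.28] w -0.005
[[371.6, 0.0, 318.9], [0.0, 371.6, 237.5], [0.0, 0.0, 1.0]]
spindle [182. 219.]
pb [217. 138.]
pa [231. 291.]
pad [350. 228.]
nose [300. 208.]
```

View pics/w1.png

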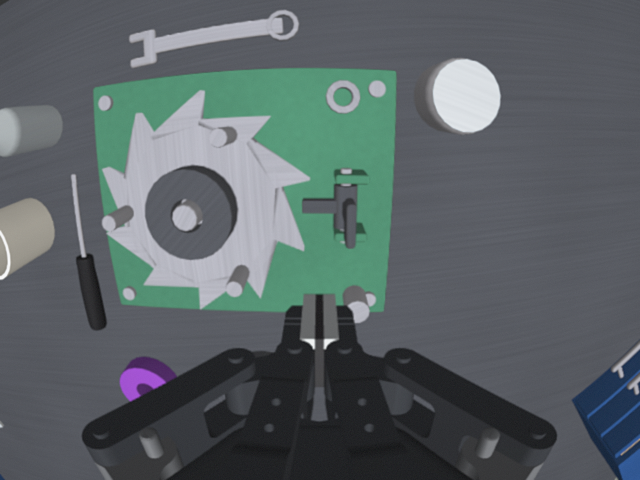

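The wrist view shows spindle (186,213), posts (219,135), (235,283), (115,218) and pad top (351,225). These are all within a few pixels of my predictions. The closed fingertips point at the gap inside the pad, so I'll descend there and then push outward in small steps.

Request:
servo_tool(
  moves=[
    {"travel":[-4,0,35],"dr":[0,0,0]},
    {"travel":[0,0,40],"dr":[0,0,0]},
    {"travel":[0,0,40],"dr":[0,0,0]},
    {"travel":[0,0,28],"dr":[0,0,0]},
    {"travel":[0,0,0],"dr":[0,0,0]},
    {"travel":[0,0,0],"dr":[0,0,0]},
  ],
)

```text
clock: 3.02
position: [0.5751, -0.147, 0.0898]
ee_rot: [-0.663, 0.748, -0.001, 0.0]
ft_force: [0.2, -0.7, 0.6]
grip_width: 0.003
```

Request:
servo_tool(
  moves=[
    {"travel":[3,0,0],"dr":[0,0,0]},
    {"travel":[3,0,0],"dr":[0,0,0]},
    {"travel":[3,0,0],"dr":[0,0,0]},
    {"travel":[0,0,0],"dr":[0,0,0]},
  ],
)

```text
clock: 3.52
position: [0.5735, -0.1555, 0.0884]
ee_rot: [-0.663, 0.748, -0.0, -0.0]
ft_force: [-0.6, 0.2, -0.3]
grip_width: -0.001
```

Request:
servo_tool(
  moves=[
    {"travel":[3,0,0],"dr":[0,0,0]},
    {"travel":[3,0,0],"dr":[0,0,0]},
    {"travel":[3,0,0],"dr":[0,0,0]},
    {"travel":[0,0,0],"dr":[0,0,0]},
  ],
)

```text
clock: 4.03
position: [0.5725, -0.1643, 0.0884]
ee_rot: [-0.663, 0.748, -0.0, -0.0]
ft_force: [0.6, 1.1, -0.1]
grip_width: -0.004
```

```bash
python3 -c "
from h import *;st();cv2.imwrite('pics/w2.png',manip.camera('wrist'));cv2.imwrite('pics/s2.png',manip.camera('side'))"
```

```text
t 4.03 stand [  -0.2 -129.8   88.4] yaw x-axis -96.89 z [ 0. -0. -1.] Fstand [ 0.42  1.19 -0.09] w -0.004
```

Request:
servo_tool(
  moves=[
    {"travel":[3,0,1],"dr":[0,0,0]},
    {"travel":[3,0,1],"dr":[0,0,0]},
    {"travel":[3,0,1],"dr":[0,0,0]},
    {"travel":[3,0,1],"dr":[0,0,0]},
    {"travel":[0,0,0],"dr":[0,0,0]},
  ],
)

```text
clock: 4.75
position: [0.5709, -0.1765, 0.0841]
ee_rot: [-0.663, 0.748, -0.0, -0.0]
ft_force: [-0.1, 0.6, -0.6]
grip_width: -0.001
```

Request:
servo_tool(
  moves=[
    {"travel":[4,0,1],"dr":[0,0,0]},
    {"travel":[4,0,1],"dr":[0,0,0]},
    {"travel":[4,0,1],"dr":[0,0,0]},
    {"travel":[4,0,1],"dr":[0,0,0]},
    {"travel":[4,0,0],"dr":[0,0,0]},
    {"travel":[4,0,0],"dr":[0,0,0]},
    {"travel":[0,0,0],"dr":[0,0,0]},
  ],
)

```text
clock: 5.62
position: [0.5681, -0.2005, 0.0804]
ee_rot: [-0.663, 0.748, -0.0, -0.0]
ft_force: [0.8, 0.6, 0.4]
grip_width: -0.001
```

```bash
python3 -c "
from h import *;st();w_=manip.camera('wrist');s=manip.camera('side');cv2.imwrite('pics/s3.png',np.hstack([cv2.resize(w_[100:400,180:480],(400,400)),cv2.resize(s[120:240,330:450],(400,400),interpolation=2)]))"
```

```text
t 5.62 stand [-1.000e-01 -1.662e+02  8.040e+01] yaw x-axis -96.91 z [ 0.    -0.001 -1.   ] Fstand [0.73 0.72 0.39] w -0.001
```

View pics/s3.png

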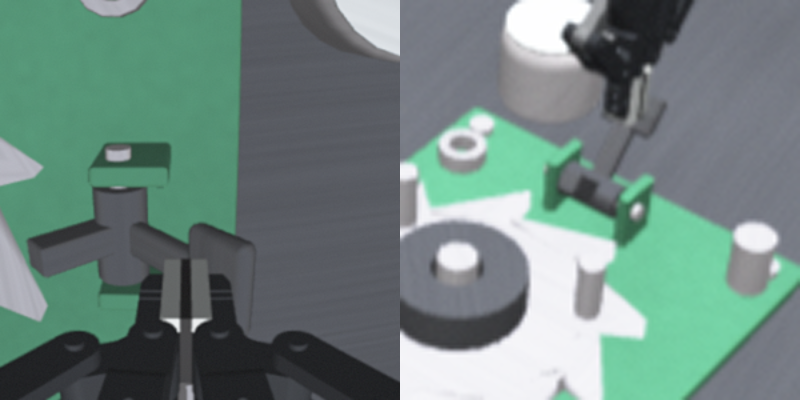

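The pawl stands well raised, at about 0.7 rad, with the nose clear of the teeth. I'll retract inward, lift, and go behind post_a on its pawl side.

Request:
servo_tool(
  moves=[
    {"travel":[-6,0,0],"dr":[0,0,0]},
    {"travel":[-6,0,0],"dr":[0,0,0]},
    {"travel":[0,0,-25],"dr":[0,0,0]},
    {"travel":[0,0,-25],"dr":[0,0,0]},
    {"travel":[-25,24,0],"dr":[0,0,0]},
    {"travel":[-25,24,0],"dr":[0,0,0]},
    {"travel":[-26,23,0],"dr":[0,0,0]},
    {"travel":[-4,0,0],"dr":[0,0,0]},
    {"travel":[0,0,0],"dr":[0,0,0]},
    {"travel":[0,0,0],"dr":[0,0,0]},
  ],
)

```text
clock: 6.98
position: [0.5091, -0.1007, 0.1303]
ee_rot: [-0.663, 0.749, -0.0, 0.0]
ft_force: [0.7, -0.8, -0.3]
grip_width: -0.002
```

```bash
python3 - <<'E'
from h import *
st()
c=manip.calibration("wrist");im=manip.camera("wrist");o=im.copy();s=manip.camera("side")
for a in (-150,-149,-30,90):
    r=np.radians(a);p=proj("wrist",w((.076*np.cos(r),.076*np.sin(r),.085)),c);print(a,p.round(1));cv2.circle(o,tuple(int(v) for v in p),2,(0,0,255),-1)
cv2.imwrite("pics/w4.png",np.hstack([cv2.resize(o[60:460,120:520],(400,400)),cv2.resize(s[120:240,330:450],(400,400),interpolation=2)]))
E
```

```text
t 6.97 stand [-70.8 -74.3 130.3] yaw x-axis -96.93 z [ 0. -0. -1.] Fstand [ 0.78 -0.69 -0.32] w -0.002
-150 [251.5 263.2]
-149 [253.4 262.1]
-30 [244.3  15.4]
90 [ 63.9 156.2]
```

View pics/w4.png

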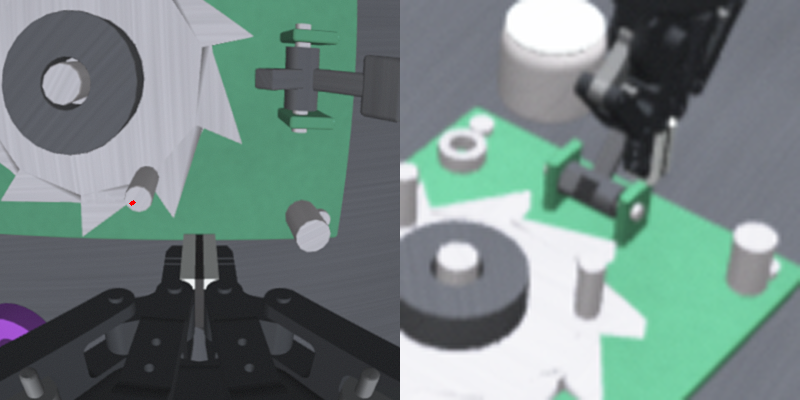

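Post_a's top is at full-image (259,257), against a predicted (252,263) for wheel reading 0. That puts the wheel slightly positive, about 0.03 to 0.05. I'll descend and push along the stand's +y.

Request:
servo_tool(
  moves=[
    {"travel":[0,0,30],"dr":[0,0,0]},
    {"travel":[0,0,30],"dr":[0,0,0]},
    {"travel":[0,0,8],"dr":[0,0,0]},
    {"travel":[0,0,0],"dr":[0,0,0]},
    {"travel":[-4,0,0],"dr":[0,0,0]},
    {"travel":[-4,0,0],"dr":[0,0,0]},
    {"travel":[-4,0,0],"dr":[0,0,0]},
    {"travel":[-4,0,0],"dr":[0,0,0]},
    {"travel":[0,0,0],"dr":[0,0,0]},
  ],
)

```text
clock: 8.2
position: [0.5099, -0.0848, 0.0624]
ee_rot: [-0.663, 0.748, -0.0, -0.001]
ft_force: [-3.3, -3.9, 1.9]
grip_width: 0.0
```

Request:
servo_tool(
  moves=[
    {"travel":[-4,0,0],"dr":[0,0,0]},
    {"travel":[-4,0,0],"dr":[0,0,0]},
    {"travel":[-4,0,0],"dr":[0,0,0]},
    {"travel":[0,0,0],"dr":[0,0,0]},
  ],
)

```text
clock: 8.7
position: [0.5111, -0.0727, 0.062]
ee_rot: [-0.663, 0.748, 0.0, -0.001]
ft_force: [-1.7, -3.7, -0.9]
grip_width: -0.002
```

Request:
servo_tool(
  moves=[
    {"travel":[-4,0,0],"dr":[0,0,0]},
    {"travel":[-4,0,0],"dr":[0,0,0]},
    {"travel":[-4,0,0],"dr":[0,0,0]},
    {"travel":[0,0,0],"dr":[0,0,0]},
  ],
)

```text
clock: 9.2
position: [0.5132, -0.0602, 0.0622]
ee_rot: [-0.664, 0.748, 0.0, -0.0]
ft_force: [-1.4, -1.8, -0.1]
grip_width: -0.0
```

```bash
cat > look.py <<'E'
from h import *
import sys
st()
c=manip.calibration("wrist");im=manip.camera("wrist");s=manip.camera("side");t=manip.camera("top")
for n,i in(("w",im),("s",s),("t",t)): cv2.imwrite(f"pics/{sys.argv[1]}{n}.png",i)
import pickle;pickle.dump(c,open(f"pics/{sys.argv[1]}.pkl","wb"))
g=lambda i,x,y,k:cv2.resize(i[y:y+k,x:x+k],(300,300),interpolation=2)
row=[cv2.resize(im[60:460,60:460],(300,300)),cv2.resize(t[160:310,325:475],(300,300),interpolation=2)]
o=np.vstack([np.hstack(row),np.hstack([g(s,280,130,130),g(s,340,130,80)])])
cv2.imwrite(f"pics/{sys.argv[1]}.png",o)
E
python3 look.py L1
```

```text
t 9.2 stand [-71.6 -33.6  62.2] yaw x-axis -96.86 z [-0. -0. -1.] Fstand [-1.13 -1.92 -0.1 ] w -0.0
```

View pics/L1.png

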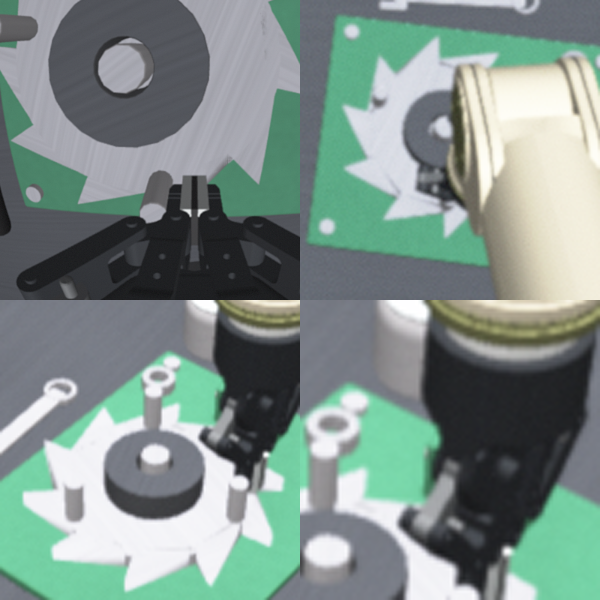

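```bash
python3 - <<'E'
from h import *
k=130/300
for n,(u,v),a0 in(("b",(152,91),-30),("c",(74,187),90),("a",(238,184),-150)):
    X=stand(plane("side",(280+u*k,130+v*k),.085));a=np.degrees(np.arctan2(X[1],X[0]));print(n,X,round(a,1),np.hypot(*X[:2]).round(1),"wheel rad",np.radians((a-a0+180)%360-180).round(3))
E
```

```text
b [ 47.  -57.1  85. ] -50.5 74.0 wheel rad -0.359
c [21.1 76.2 85. ] 74.5 79.1 wheel rad -0.27
a [-76.8  -9.5  85. ] -172.9 77.4 wheel rad -0.401
```

Wheel is at about -0.34 (mean of three posts), so roughly 21 mm more push is needed. I'll do 16 mm, then measure.

Request:
servo_tool(
  moves=[
    {"travel":[-4,0,0],"dr":[0,0,0]},
    {"travel":[-4,0,0],"dr":[0,0,0]},
    {"travel":[-4,0,0],"dr":[0,0,0]},
    {"travel":[-4,0,0],"dr":[0,0,0]},
    {"travel":[0,0,0],"dr":[0,0,0]},
  ],
)

```text
clock: 9.98
position: [0.5156, -0.0438, 0.0624]
ee_rot: [-0.664, 0.748, -0.0, 0.0]
ft_force: [-1.3, 0.2, -0.8]
grip_width: 0.002
```

```bash
python3 look.py L2; python3 - <<'E'
import cv2
i=cv2.imread("pics/L2s.png")[140:260,290:410];cv2.imwrite("pics/L2c.png",cv2.resize(i,(600,600),interpolation=2))
E
```

```text
t 9.97 stand [-71.2 -17.1  62.4] yaw x-axis -96.84 z [ 0.  0. -1.] Fstand [-1.35  0.04 -0.76] w 0.002
```

View pics/L2c.png

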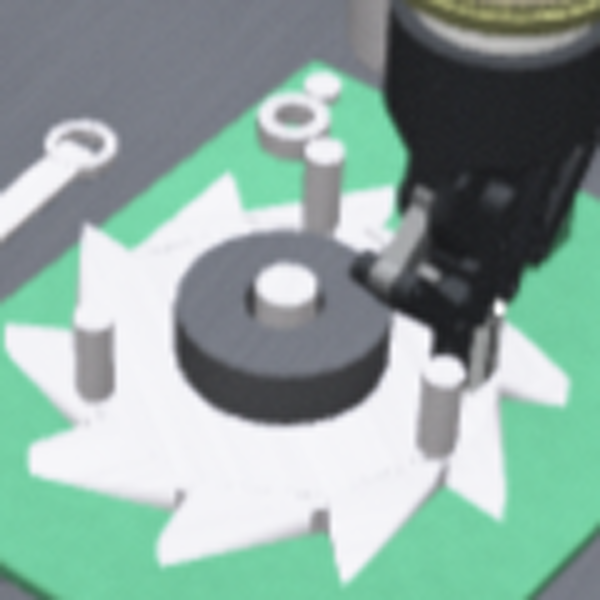

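```bash
python3 - <<'E'
from h import *
c=stand(plane("side",(347.2,196.6),.081));print(c)
for n,p,a0 in(("b",(354.8,170.4),-30),("c",(309,203.2),90),("a",(379.2,214.2),-150)):
    X=stand(plane("side",p,.085));X[:2]-=c[:2];a=np.degrees(np.arctan2(X[1],X[0]));print(n,X,np.hypot(*X[:2]).round(1),np.radians((a-a0+180)%360-180).round(3))
E
```

```text
[-1.6  0.7 81. ]
b [ 33.2 -66.6  85. ] 74.4 -0.585
c [40.8 63.2 85. ] 75.2 -0.573
a [-76.6   4.   85. ] 76.7 -0.576
```

All three posts agree on a wheel reading of about -0.578. A push of 3.5 mm more gives about -0.62. Then I'll back off, lift, and check with the hand clear.

Request:
servo_tool(
  moves=[
    {"travel":[-2,0,0],"dr":[0,0,0]},
    {"travel":[-1.5,0,0],"dr":[0,0,0]},
    {"travel":[0,0,0],"dr":[0,0,0]},
    {"travel":[4,0,0],"dr":[0,0,0]},
    {"travel":[6,0,0],"dr":[0,0,0]},
    {"travel":[0,0,-30],"dr":[0,0,0]},
    {"travel":[0,0,-40],"dr":[0,0,0]},
    {"travel":[0,0,-40],"dr":[0,0,0]},
    {"travel":[0,0,0],"dr":[0,0,0]},
  ],
)

```text
clock: 11.25
position: [0.5164, -0.0509, 0.1754]
ee_rot: [-0.663, 0.748, -0.002, 0.002]
ft_force: [-0.2, 0.0, -0.7]
grip_width: 0.002
```

Request:
servo_tool(
  moves=[
    {"travel":[40,0,0],"dr":[0,0,0]},
    {"travel":[50,0,0],"dr":[0,0,0]},
    {"travel":[50,-10,0],"dr":[0,0,0]},
    {"travel":[45,-30,0],"dr":[0,0,0]},
    {"travel":[12,-32,0],"dr":[0,0,0]},
    {"travel":[0,0,0],"dr":[0,0,0]},
    {"travel":[0,0,0],"dr":[0,0,0]},
  ],
)

```text
clock: 12.12
position: [0.5619, -0.2543, 0.1713]
ee_rot: [-0.664, 0.748, 0.001, -0.0]
ft_force: [0.2, 0.7, -0.4]
grip_width: -0.003
```

```bash
python3 look.py L3; python3 - <<'E'
import cv2,numpy as np
i=cv2.imread("pics/L3s.png")[140:260,290:410];w=cv2.imread("pics/L3w.png")[40:440,20:420]
cv2.imwrite("pics/L3c.png",np.hstack([cv2.resize(i,(400,400),interpolation=2),w]))
E
```

```text
t 12.12 stand [ 1.000e-01 -2.204e+02  1.713e+02] yaw x-axis -96.84 z [-0.002  0.001 -1.   ] Fstand [ 0.11  0.67 -0.4 ] w -0.003
```

View pics/L3c.png

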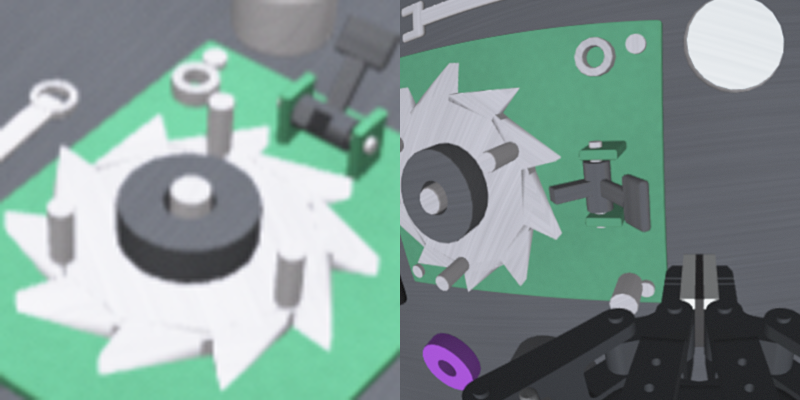

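```bash
python3 - <<'E'
from h import *
c=stand(plane("side",(347.3,196.4),.081));print(c)
for n,p,a0 in(("b",(356.6,170.3),-30),("c",(308.3,203.3),90),("a",(377,216.5),-150)):
    X=stand(plane("side",p,.085));X[:2]-=c[:2];a=np.degrees(np.arctan2(X[1],X[0]));print(n,X,np.hypot(*X[:2]).round(1),np.radians((a-a0+180)%360-180).round(3))
E
```

```text
[-1.4  0.2 81. ]
b [ 30.4 -68.6  85. ] 75.0 -0.63
c [41.4 64.7 85. ] 76.8 -0.569
a [-77.2  11.9  85. ] 78.1 -0.677
```

Request:
servo_tool(
  moves=[
    {"travel":[0,0,40],"dr":[0,0,0]},
    {"travel":[0,0,40],"dr":[0,0,0]},
    {"travel":[0,0,19],"dr":[0,0,0]},
    {"travel":[0,0,0],"dr":[0,0,0]},
    {"travel":[-4,0,0],"dr":[0,0,0]},
    {"travel":[-4,0,0],"dr":[0,0,0]},
    {"travel":[-4,0,0],"dr":[0,0,0]},
    {"travel":[-4,0,0],"dr":[0,0,0]},
    {"travel":[0,0,0],"dr":[0,0,0]},
  ],
)

```text
clock: 13.4
position: [0.5646, -0.2386, 0.0735]
ee_rot: [-0.664, 0.748, -0.0, 0.0]
ft_force: [0.6, -0.3, -0.1]
grip_width: 0.001
```

The wheel's mean reading is -0.625, well inside the seating band. Now I'll push the pad inward, rising slightly.

Request:
servo_tool(
  moves=[
    {"travel":[-4,0,0],"dr":[0,0,0]},
    {"travel":[-4,0,-1],"dr":[0,0,0]},
    {"travel":[-4,0,-1],"dr":[0,0,0]},
    {"travel":[-4,0,-1],"dr":[0,0,0]},
    {"travel":[-4,0,-1],"dr":[0,0,0]},
    {"travel":[-4,0,-1],"dr":[0,0,0]},
    {"travel":[0,0,0],"dr":[0,0,0]},
  ],
)

```text
clock: 14.28
position: [0.5675, -0.2147, 0.0784]
ee_rot: [-0.664, 0.748, -0.0, 0.0]
ft_force: [0.7, -1.6, 1.8]
grip_width: -0.001
```

Request:
servo_tool(
  moves=[
    {"travel":[-3,0,-1],"dr":[0,0,0]},
    {"travel":[-3,0,-1],"dr":[0,0,0]},
    {"travel":[-3,0,-1],"dr":[0,0,0]},
    {"travel":[-3,0,-1],"dr":[0,0,0]},
    {"travel":[-3,0,-1],"dr":[0,0,0]},
    {"travel":[0,0,0],"dr":[0,0,0]},
  ],
)

```text
clock: 15.02
position: [0.5689, -0.1995, 0.0831]
ee_rot: [-0.664, 0.748, 0.0, -0.0]
ft_force: [-0.7, -0.3, 0.2]
grip_width: 0.003
```

```bash
python3 -c "from h import *;st()"
```

```text
t 15.03 stand [   0.5 -165.2   83.1] yaw x-axis -96.83 z [-0.001  0.001 -1.   ] Fstand [-0.69 -0.39  0.22] w 0.003
```

Request:
servo_tool(
  moves=[
    {"travel":[-2,0,0],"dr":[0,0,0]},
    {"travel":[-2,0,0],"dr":[0,0,0]},
    {"travel":[-2,0,0],"dr":[0,0,0]},
    {"travel":[0,0,0],"dr":[0,0,0]},
  ],
)

```text
clock: 15.52
position: [0.5699, -0.1941, 0.0834]
ee_rot: [-0.664, 0.748, -0.0, 0.0]
ft_force: [-0.6, -0.7, 0.1]
grip_width: -0.003
```

Request:
servo_tool(
  moves=[
    {"travel":[-1,0,0],"dr":[0,0,0]},
    {"travel":[-1,0,0],"dr":[0,0,0]},
    {"travel":[0,0,0],"dr":[0,0,0]},
  ],
)

```text
clock: 15.9
position: [0.5701, -0.1923, 0.0834]
ee_rot: [-0.663, 0.748, -0.0, 0.0]
ft_force: [0.9, -1.3, 0.7]
grip_width: 0.002
```

Request:
servo_tool(
  moves=[
    {"travel":[-1,0,0],"dr":[0,0,0]},
    {"travel":[-1,0,0],"dr":[0,0,0]},
    {"travel":[0,0,0],"dr":[0,0,0]},
  ],
)

```text
clock: 16.27
position: [0.5701, -0.1918, 0.0834]
ee_rot: [-0.663, 0.749, -0.001, -0.0]
ft_force: [-0.5, -5.5, 1.5]
grip_width: -0.001
```

The motion stalls (0.5 mm for 2 mm commanded, 5.5 N) at y ≈ -157, where the seated pad should stop it. I'll press slightly more, then retract and check.

Request:
servo_tool(
  moves=[
    {"travel":[-1,0,0],"dr":[0,0,0]},
    {"travel":[-1,0,0],"dr":[0,0,0]},
    {"travel":[0,0,0],"dr":[0,0,0]},
    {"travel":[0,0,0],"dr":[0,0,0]},
  ],
)

```text
clock: 16.77
position: [0.5702, -0.1915, 0.0835]
ee_rot: [-0.662, 0.749, -0.001, -0.001]
ft_force: [-0.9, -10.8, 0.6]
grip_width: 0.001
```

Request:
servo_tool(
  moves=[
    {"travel":[5,0,0],"dr":[0,0,0]},
    {"travel":[12,0,0],"dr":[0,0,0]},
    {"travel":[25,0,0],"dr":[0,0,0]},
    {"travel":[0,0,-40],"dr":[0,0,0]},
    {"travel":[0,0,-50],"dr":[0,0,0]},
    {"travel":[0,0,-50],"dr":[0,0,0]},
    {"travel":[30,0,0],"dr":[0,0,0]},
    {"travel":[0,0,0],"dr":[0,0,0]},
    {"travel":[0,0,0],"dr":[0,0,0]},
  ],
)

```text
clock: 17.9
position: [0.5618, -0.2594, 0.2227]
ee_rot: [-0.664, 0.748, 0.001, 0.0]
ft_force: [0.8, 0.2, -0.5]
grip_width: 0.001
```

```bash
python3 look.py L4; python3 - <<'E'
import cv2,numpy as np
i=cv2.imread("pics/L4s.png")[130:250,300:420];t=cv2.imread("pics/L4t.png")[160:310,330:480];w=cv2.imread("pics/L4w.png")
cv2.imwrite("pics/L4c.png",np.hstack([cv2.resize(i,(400,400),interpolation=2),cv2.resize(w[20:420,0:400],(400,400))]))
E
```

```text
t 17.9 stand [   0.7 -225.5  222.7] yaw x-axis -96.86 z [-0.001  0.001 -1.   ] Fstand [ 0.8   0.29 -0.45] w 0.001
```

View pics/L4c.png

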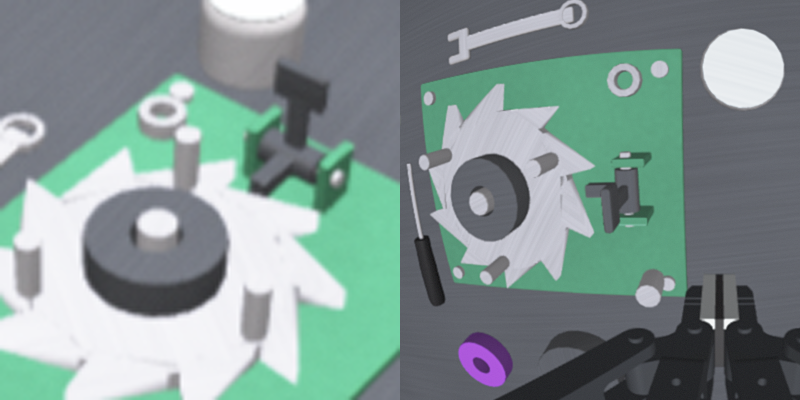

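The pad is upright again at side pixel (390.6,157), compared with (390.3,156.3) at the start. The ring, socket and nut are in place. One numeric check of the pawl silhouette, wheel angle and neighbours before handing in:

```bash
python3 - <<'E'
from h import *
a,b=cv2.imread("pics/side0.png"),cv2.imread("pics/L4s.png")
for n,(x0,y0,x1,y1) in dict(pad=(380,145,402,168),pawl=(370,145,410,190)).items():
    for i in(a,b):
        m=cv2.inRange(i[y0:y1,x0:x1].max(2),0,70);M=cv2.moments(m,True);print(n,int(M["m00"]),round(x0+M["m10"]/M["m00"],2),round(y0+M["m01"]/M["m00"],2))
d=cv2.absdiff(a,b).max(2);m=cv2.inRange(cv2.medianBlur(d,3),40,255)
for c in cv2.findContours(m,0,2)[0]:
    if cv2.contourArea(c)>12: print("changed",cv2.boundingRect(c))
k=.3;c=stand(plane("side",(300+157*k,130+221*k),.081))
for n,p,a0 in(("b",(188,134),-30),("c",(27,243),90),("a",(257,288),-150)):
    X=stand(plane("side",(300+p[0]*k,130+p[1]*k),.085))-c;g=np.degrees(np.arctan2(X[1],X[0]));print(n,np.hypot(*X[:2]).round(1),np.radians((g-a0+180)%360-180).round(3))
E
```

```text
pad 145 389.85 158.5
pad 145 389.84 158.53
pawl 203 388.79 163.85
pawl 207 388.66 164.12
changed (350, 242, 16, 15)
changed (377, 224, 14, 20)
changed (318, 220, 9, 15)
changed (372, 217, 10, 16)
changed (294, 217, 13, 13)
changed (303, 204, 10, 17)
changed (382, 200, 9, 16)
changed (328, 168, 8, 20)
changed (352, 167, 8, 21)
changed (612, 0, 28, 57)
changed (403, 0, 53, 80)
b 75.0 -0.63
c 76.6 -0.579
a 78.6 -0.672
```

```bash
python3 -c "
from workcell import manip
print(manip.hand_in())"
```

```text
the job is handed in; nothing more can be done
None
```

The job is done and handed in at about 18 s on the robot's clock. Using the closed fingertips only, I tipped the pawl up, pushed the wheel one notch clockwise by post_a, and tipped the pawl back down until it met its stop.

**Last checks**
- **Pawl:** the pad is back within 0.05 px of its starting position in the side view. On the way down it stalled against the stop at about 11 N, the highest force I read at any point.
- **Wheel:** it reads about -0.63 on average. The three posts individually gave -0.63, -0.58 and -0.67; that spread comes from picking pixels by hand, and all three lie inside the -0.75 to -0.51 band.
- **Surroundings:** apart from the arm, only the wheel's teeth and posts changed in the side picture. The ring still lies on the wheel, and the hand is clear of everything.

Small disagreements along the way: the first two-view pad measurement was about 5 mm off to the side, and the wrist camera's predicted points were off by 3–4 mm. Neither mattered, because I set the contacts by force and position.

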